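# Set the soldering dock to its preset and take up the cordless iron level

### The arm

A 6-joint arm with a two-finger parallel gripper is mounted at the origin on a cart in front of the work surface, level with it; the furniture and walls round the work are solid. World frame = base frame: x ahead of the robot, y to its left, z up, the work surface at z = 0. Lengths are in m, angles in rad, forces in N, time in s.
With the tool pointing down it reaches from about 0.35 to 0.875 m from the base axis. Payload 4.2 kg.
Tool frame: the origin (TCP) lies midway between the tips of the shut fingers; the grasp point (between the pads) lies 19 mm behind it; z points along the fingers, y is the line along which they close (so a half turn about z gives the same grasp; the last joint's range is limited). The gripper opens to 85 mm and grips with 20 to 120 N. Pads are 22 mm wide; open, the fingers measure 114 mm over their backs; the gripper's body (76 mm by 85 mm) begins 54 mm behind the grasp point. The pads swing forward as they close: fully open they stand 13 mm farther back than shut.
Start: joints at [1.362, 0.385, 0.008, 0, -1.194, -0.259], TCP at [0.282, 0.558, 0.231] pointing down, gripper open.
Joint ranges: [-3.14, 3.14], [-1.21, 2.06], [-1.07, 1.41], [-3.16, 2.05], [-2.99, -0.16], [-3.1, 3.1]. Speed limits (rad/s): [2.79, 2.79, 3.14, 3.14, 3.14, 3.14].

### API

Orientations are given as [roll, pitch, yaw] about the fixed x, y, z axes, in that order (R = Rz(yaw) Ry(pitch) Rx(roll)).
In Python, from plant import manip gives the robot as it stands.
- The arm moves only by the tool servo_tool, never from a script. Its argument "commands" is a list of rows, each an object of numbers: "wx", "wy", "wz": the turn, a rotation vector about the tool's x, y, z in rad; "tx", "ty", "tz": the shift along the tool's x, y, z in m; "grip": the closure, from 0 (fully open) to 1 (shut). In form: [{"wx": .., "wy": .., "wz": .., "tx": .., "ty": .., "tz": .., "grip": ..}, ...]. A call has 1 to 12 rows; each row is the pose to reach, as a shift and turn from the pose commanded when the call began, along the tool's axes at that moment; what a row does not reach only later rows make up. A row lasts 1/10 s, in which the tool goes at most 50 mm and 8.59 degrees, less where a joint would pass 70% of its speed; a pose out of reach is approached as far as the arm can. A call with a gripper value outside its range is refused whole. The fingers move at their own pace and stop on an object; "force" is the grip in N (left out, the last holds). Time passes only in rows, so rows that repeat a pose let the fingers close. It gives the time, the measured TCP pose, the force, the opening and the grip force at its end, in the units of the state.
- manip.get_obs(): the state, without advancing time (a new reading comes with each control period).
- manip.grab_frame(name): name is "scene" or "side" or "wrist"; returns a dict with "pixels" (400x640x3 uint8, red, green, blue), "fx", "fy", "cx", "cy" (pixels), "rvec" (rotation vector, rad) and "tvec" (3), from world to camera coordinates, as OpenCV has them. Camera axes: x right, y down, z forward; pixel columns grow to the right and rows downward; lengths in m; the calibration is good to about 2 mm. A picture is of the moment at which its call begins. There is no depth.
- manip.job_done(): hands the job in; it is judged then, once.
The state is a dict: "clock": time; "qpos": joint angles; "dq": joint speeds; "effort": joint torques, N m; "tool_pos": TCP position; "ee_rot": TCP orientation; "force": force on the tool from outside, world axes, zero at the start; "wrist_torque": the same for the moment, N m; "finger_gap": opening from 0.0 (shut) to 1.0 (fully open); "finger_force": force on a finger pad.
Only numpy, scipy, OpenCV 4.12 (cv2) and the standard library are available. Lean on these libraries where they do the work, as an engineer would, in place of code of your own. Each camera call takes 0.05 s, during which the arm holds its last target. There are 200 camera calls.

### The job

Turn the dial on the soldering iron's docking station clockwise until its pointer stands at the raised metal preset tab. Then draw the cordless iron out of its slanting sleeve and finish while still holding it: level, at rest, in free air at least 20 cm above the table, the dial still at the tab and the other things on the table left where they are.

Things in the scene. Friction and masses are not known exactly. Their poses are not given: they have to be found in the camera images.
- station: Docking station, fixed: dark steel box 130 (x) x 230 (y) x 46 mm high with a grey top panel. Origin: centre of its underside, on the table; its front (-x of its own frame) faces the robot. The dial is on its left (+y) half, the slanting sleeve on its right (-y) half.
- dial (a joint): Angle of the dial (rad, 0 to 4.71), growing clockwise seen from above. Black knob: skirt 44 mm across, on it a bar grip 40 mm long, 12 mm wide, 23 mm high, lying along the pointer. The pointer's direction, anticlockwise from station's own x axis, is 2.356 rad minus this value. Light friction (0.03 Nm); it stays where it is left.
- preset (a joint): Angle of the preset ring with its tab (rad), counted exactly like dial: the pointer stands at the tab when both values are equal. Dark steel ring 68 mm across round the dial's foot, with one raised bright aluminium tab 16 x 8 x 6 mm; it cannot be moved and nothing catches on it.
- dial_axis (a point): Point on the dial's axis at a good gripping height, 3.5 mm below the top of the bar grip and 19.5 mm above the top of the round skirt; station frame (-15, 68, 74) mm.
- dial_pointer (a point): Pointer end of the bar grip (white line), on its top, 20 mm from the axis.
- preset_tab (a point): Top of the preset tab, 34 mm from the dial's axis.
- sleeve_mouth (a point): Centre of the open upper end of the station's aluminium sleeve (bore 17 mm, 25 mm outside, 76 mm long). Its axis leans 45 degrees: from its foot it rises toward the station's own -x (toward the robot). Fixed to the station. The iron sags a few degrees flatter in it.
- iron: Loose cordless soldering iron, 177 mm long, about 0.12 kg. Own z runs from tip to handle end. Origin: middle of the grip, near the centre of mass. Handle z -45 to +51 mm, 26 (own x) x 22 mm (own y, flat sides), end cap to +56; collar 31 mm across at -51 to -45, resting on the sleeve's mouth; barrel 15 mm across to -96. Starts in the sleeve, tip down, own y level.
- iron_tip (a point): Point of the copper tip, 121 mm from the iron's origin. To clear the sleeve the iron is pulled at least 75 mm along its own z.
- tape_measure: Bystander: yellow tape measure 63 x 75 x 33 mm; origin under its centre.
- nozzle: Bystander: upright copper gas nozzle, 21 mm across, 64 mm high; origin under its centre.
- offcut: Bystander: steel angle off-cut 40 x 80 x 40 mm; origin under its centre.
- hex_nut: Bystander: hexagon nut 26 x 30 x 13 mm lying on the station's top between dial and sleeve; origin under its centre.
- bolt: Bystander: upright hexagon bolt standing on its head, 20 x 23 x 53 mm, near the left edge of the table; origin under its centre.
- gel_tub: Bystander: tub 68 mm across, 53 mm high, on the welder's top at the left; origin under its centre.

How it is judged:
On the way, in this order (a step that is already met when the one before it is completed fails the run):
1. the dial's pointer stands at the preset tab while the iron is still in its sleeve (angle between the x axis of dial_pointer and the x axis of preset_tab, either way round below 0.14 rad and distance between iron and sleeve_mouth below 0.062 m), for 0.3 s.
2. the iron is drawn right out of the sleeve (distance between iron and sleeve_mouth above 0.12 m and contact force between iron and station below 0.05 N), for 0.1 s.
At the end, for the whole second after the job is handed in: The fingers hold the iron (over 2 N) within 11 degrees of level and at rest (under 20 mm/s), its grip over 200 mm and its tip over 190 mm above the table, the grip no farther ahead than 780 mm (short of the grinder), not touching the station; the dial is within 8 degrees of the preset tab (angle between the x axis of dial_pointer and the x axis of preset_tab, either way round below 0.14 rad and angle between iron's own z axis and vertical between 1.37 and 1.77 rad and height (world z) of iron above 0.2 m and height (world z) of iron_tip above 0.19 m and contact force between iron and the fingers above 2 N and contact force between iron and station below 0.05 N and linear speed of iron below 0.02 m/s and angular speed of iron below 0.15 rad/s and world x of iron below 0.78 m); the arm keeps its last pose, push and grip.
It fails at once if a bystander is pushed more than 30 mm from its place (distance of any of tape_measure, nozzle, offcut, hex_nut, bolt, gel_tub from where it was at the start of the episode above 0.03 m).
It also fails if it takes over 64 s, if anything falls off the work surface, if the arm or the gripper's body presses on something with over 40 N, if the wrist force passes 120 N, or if a joint passes its speed limit or range.

## Working session

There is one attempt and no reset: what is moved stays moved. The work goes in short steps, Python scripts to look and compute and a tool call to move; the robot and the scene stay as the last step left them, time stands still between calls to the robot, and variables do not carry over. Pictures are saved under pics/ and viewed, at most 12 in all, crops included, and the job is handed in when it is done.

Besides the shell and the picture viewer there is one more tool, called after "Call:" as name([rows], argument=value, ...), one row to a line, values as JSON. servo_tool: Moves the arm, as the interface text tells. Its arguments: {"type":"object","properties":{"commands":{"type":"array"},"force":{"type":"number"}},"required":["commands"]}

```bash
ls; mkdir -p pics; cat > h.py <<'E'
import numpy as np, cv2
from scipy.spatial.transform import Rotation as Ro
from plant import manip
def grab(n,save=None):
    f=manip.grab_frame(n)
    if save: cv2.imwrite('pics/'+save,cv2.cvtColor(np.asarray(f['pixels']),cv2.COLOR_RGB2BGR))
    f['R']=Ro.from_rotvec(f['rvec']).as_matrix(); f['t']=np.array(f['tvec']); f['c']=-f['R'].T@f['t']
    return f
def ray(f,u,v):
    d=f['R'].T@np.array([(u-f['cx'])/f['fx'],(v-f['cy'])/f['fy'],1]); return f['c'],d/np.linalg.norm(d)
def plane(f,u,v,z):
    c,d=ray(f,u,v); return c+d*(z-c[2])/d[2]
def tri(f1,p1,f2,p2):
    c1,d1=ray(f1,*p1);c2,d2=ray(f2,*p2)
    s=np.linalg.lstsq(np.array([d1,-d2]).T,c2-c1,rcond=None)[0]
    a,b=c1+s[0]*d1,c2+s[1]*d2; return (a+b)/2,np.linalg.norm(a-b)
def proj(f,P):
    q=f['R']@np.array(P)+f['t']; return np.array([f['fx']*q[0]/q[2]+f['cx'],f['fy']*q[1]/q[2]+f['cy']])
E
python3 - <<'E'
from h import *
for n in('scene','side','wrist'):
    f=grab(n,n+'0.png'); print(n,f['fx'],f['c'].round(3),f['R'][2].round(3))
o=manip.get_obs(); print(o)
E
```

```text
pics
scene 372.7352728625921 [-0.076  0.517  0.495] [ 0.741 -0.491 -0.459]
side 480.2454963255835 [ 0.052 -0.673  0.623] [ 0.47   0.738 -0.484]
wrist 284.19965383183285 [0.34  0.527 0.372] [-0.234  0.116 -0.965]
{'clock': 0.15, 'qpos': array([ 1.36161820e+00,  3.85399617e-01,  6.96828058e-03, -3.45489346e-04,
       -1.19399648e+00, -2.58588536e-01]), 'dq': array([-0.00023227, -0.00464678,  0.00264058,  0.00252132,  0.00202581,
       -0.00107094]), 'effort': array([ 5.35553463e-04, -3.92678511e+01,  1.88582486e+01,  4.18858364e+00,
       -3.38099868e-03, -3.22452273e-06]), 'tool_pos': array([0.28160833, 0.55748664, 0.23047312]), 'ee_rot': array([ 3.13993329e+00, -1.06833233e-04, -4.67893959e-01]), 'force': array([ 0.15962972, -0.83787917,  0.76413783]), 'wrist_torque': array([0.04529993, 0.01590261, 0.02015717]), 'finger_force': 0.0, 'finger_gap': 1.0012919320902578}
```

View pics/scene0.png

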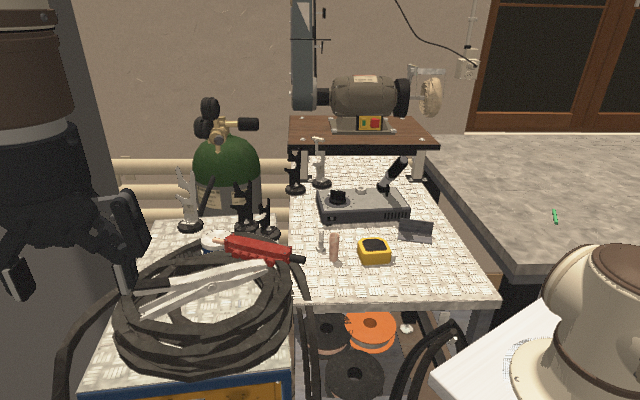

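View pics/side0.png

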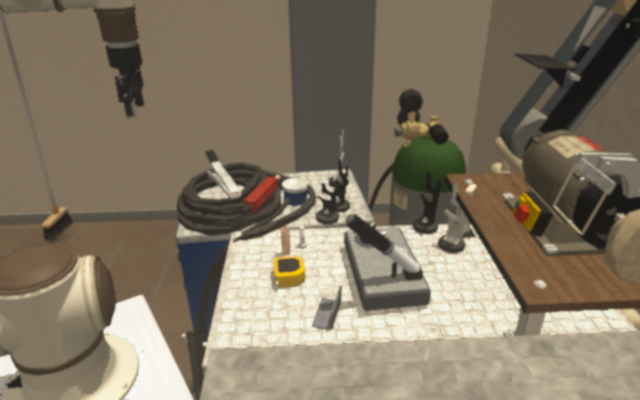

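The scene view shows the station around (362,203), with the dial near (338,197) and the iron near (395,172). In the side view the station is around (388,268), with the iron running from (352,220) to (418,270). I'll enlarge both.

```bash
python3 - <<'E'
import cv2,numpy as np
a=cv2.imread('pics/scene0.png')[145:235,305:425]; b=cv2.imread('pics/side0.png')[205:315,330:450]
r=lambda i:cv2.resize(i,None,fx=3.3*2,fy=3.3*2,interpolation=cv2.INTER_CUBIC)
cv2.imwrite('pics/ca.png',cv2.resize(a,(792,594),interpolation=cv2.INTER_CUBIC))
cv2.imwrite('pics/cb.png',cv2.resize(b,(648,594),interpolation=cv2.INTER_CUBIC))
E
```

```text
(no output)
```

View pics/ca.png

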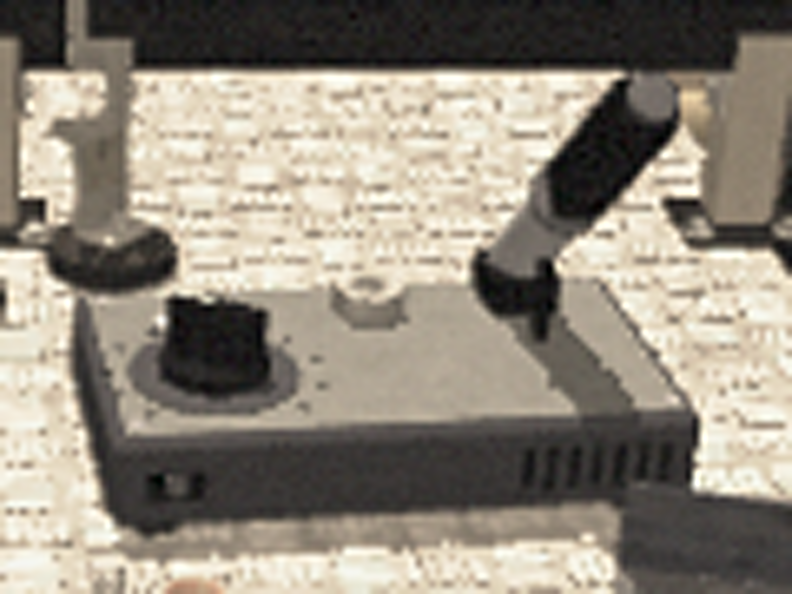

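View pics/cb.png

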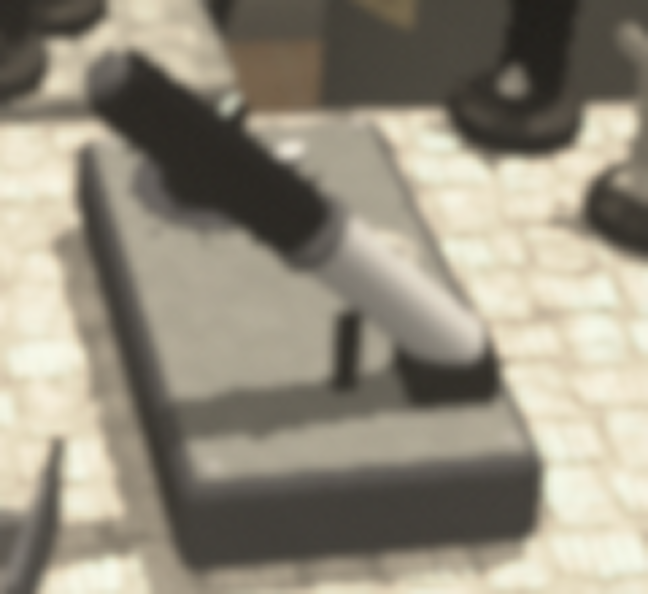

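The scene crop shows the station's top corners at about (125,438), (690,412), (600,280) and (85,293). There is a bright spot left of the knob at (155,325), probably the tab. In the side crop the top corners are about (185,490), (537,462), (375,120) and (85,148), and the iron's end cap is at (110,78).

```bash
cat >> h.py <<'E'
def fitrect(P,dx=.13,dy=.23):
    # P order FL,FR,BR,BL
    M=np.array([[-dx/2,dy/2],[-dx/2,-dy/2],[dx/2,-dy/2],[dx/2,dy/2]]); P=np.array(P)[:,:2]
    c=P.mean(0);Q=P-c; yaw=np.arctan2((M[:,0]*Q[:,1]-M[:,1]*Q[:,0]).sum(),(M*Q).sum())
    return c,yaw
def T(c,yaw,p): 
    return np.r_[np.array([[np.cos(yaw),-np.sin(yaw)],[np.sin(yaw),np.cos(yaw)]])@np.array(p[:2])+c,p[2]]
E
python3 - <<'E'
from h import *
A=grab('scene');B=grab('side')
a=lambda u,v:(305+u/6.6-.4,145+v/6.6-.4); b=lambda u,v:(330+u/5.4-.4,205+v/5.4-.4)
PA=[plane(A,*a(*p),.046) for p in [(125,438),(690,412),(600,280),(85,293)]]
PB=[plane(B,*b(*p),.046) for p in [(85,148),(185,490),(537,462),(375,120)]]
for P in (PA,PB):
    print(np.round(P,3)[:,:2].tolist(), *fitrect(P))
    P=np.array(P);print(np.linalg.norm(P-np.roll(P,-1,0),axis=1).round(3))
for n,p,q in [('cap',(655,95),(108,78)),('handle low end',(562,215),(312,240)),('spot1',(155,325),(230,103)),('spot2',(155,325),(290,150))]:
    print(n,tri(A,a(*p),B,b(*q)))
c,y=fitrect((np.array(PA)+PB)/2);print(c,y,'dial',T(c,y,(-.015,.068,.074)))
for n,u,v,z in(('yel scene',374,250,.03),('noz',335,260,0),('bolt?',321,250,0)): print(n,plane(A,u,v,z))
E
```

```text
[[0.58, 0.071], [0.485, -0.125], [0.588, -0.176], [0.69, 0.017]] [ 0.58560371 -0.05325329] -0.4629456608944064
[0.217 0.115 0.218 0.122]
[[0.575, 0.061], [0.48, -0.134], [0.59, -0.188], [0.688, 0.012]] [ 0.58323119 -0.06244297] -0.4502925264438088
[0.216 0.123 0.223 0.124]
cap (array([ 0.48252464, -0.0819713 ,  0.18341969]), np.float64(0.0024602653144686517))
handle low end (array([ 0.54988241, -0.11001846,  0.10726   ]), np.float64(0.0017924110357780375))
spot1 (array([0.62337197, 0.02910686, 0.06514823]), np.float64(0.00424047583482172))
spot2 (array([0.64423119, 0.01242773, 0.04796907]), np.float64(0.0031421162275335895))
[ 0.58441745 -0.05784813] -0.4565727550154633 dial [0.60093339 0.00979966 0.074     ]
yel scene [0.40597784 0.0555834  0.03      ]
noz [0.45305867 0.12303192 0.        ]
bolt? [0.5001215  0.12872721 0.        ]
```

Call:
servo_tool([
  {"tz":-0.05,"grip":0},
  {"tz":-0.1,"grip":0},
  {"tx":0.53,"ty":0.345,"tz":-0.1,"grip":0},
  {"tx":0.53,"ty":0.345,"tz":-0.1,"grip":0},
  {"tx":0.53,"ty":0.345,"tz":-0.1,"grip":0},
  {"tx":0.53,"ty":0.345,"tz":-0.1,"grip":0},
  {"tx":0.53,"ty":0.345,"tz":-0.1,"grip":0},
  {"tx":0.53,"ty":0.345,"tz":-0.1,"grip":0},
  {"tx":0.53,"ty":0.345,"tz":-0.1,"grip":0},
  {"tx":0.53,"ty":0.345,"tz":-0.1,"grip":0},
  {"tx":0.53,"ty":0.345,"tz":-0.1,"grip":0},
  {"tx":0.53,"ty":0.345,"tz":-0.1,"grip":0},
])

```text
schema error: expected keys wx, wy, wz, tx, ty, tz, grip
```

All seven keys are needed in every row.

Call:
servo_tool([
  {"wx":0,"wy":0,"wz":0,"tx":0,"ty":0,"tz":-0.05,"grip":0},
  {"wx":0,"wy":0,"wz":0,"tx":0,"ty":0,"tz":-0.1,"grip":0},
  {"wx":0,"wy":0,"wz":0,"tx":0.53,"ty":0.345,"tz":-0.1,"grip":0},
  {"wx":0,"wy":0,"wz":0,"tx":0.53,"ty":0.345,"tz":-0.1,"grip":0},
  {"wx":0,"wy":0,"wz":0,"tx":0.53,"ty":0.345,"tz":-0.1,"grip":0},
  {"wx":0,"wy":0,"wz":0,"tx":0.53,"ty":0.345,"tz":-0.1,"grip":0},
  {"wx":0,"wy":0,"wz":0,"tx":0.53,"ty":0.345,"tz":-0.1,"grip":0},
  {"wx":0,"wy":0,"wz":0,"tx":0.53,"ty":0.345,"tz":-0.1,"grip":0},
  {"wx":0,"wy":0,"wz":0,"tx":0.53,"ty":0.345,"tz":-0.1,"grip":0},
  {"wx":0,"wy":0,"wz":0,"tx":0.53,"ty":0.345,"tz":-0.1,"grip":0},
  {"wx":0,"wy":0,"wz":0,"tx":0.53,"ty":0.345,"tz":-0.1,"grip":0},
  {"wx":0,"wy":0,"wz":0,"tx":0.53,"ty":0.345,"tz":-0.1,"grip":0},
])

```text
clock: 1.45
tool_pos: [0.5334, 0.1235, 0.3315]
ee_rot: [-3.141, -0.0, -0.468]
force: [0.2, -0.4, -0.2]
finger_gap: 0.998
finger_force: 0.0
```

Call:
servo_tool([
  {"wx":0,"wy":0,"wz":0,"tx":0.11,"ty":0.07,"tz":0.06,"grip":0},
  {"wx":0,"wy":0,"wz":0,"tx":0.11,"ty":0.07,"tz":0.06,"grip":0},
  {"wx":0,"wy":0,"wz":0,"tx":0.11,"ty":0.07,"tz":0.06,"grip":0},
  {"wx":0,"wy":0,"wz":0,"tx":0.11,"ty":0.07,"tz":0.06,"grip":0},
  {"wx":0,"wy":0,"wz":0,"tx":0.11,"ty":0.07,"tz":0.06,"grip":0},
])

```text
clock: 1.95
tool_pos: [0.5994, 0.0124, 0.2704]
ee_rot: [3.14, 0.001, -0.47]
force: [0.7, -0.5, 0.2]
finger_gap: 1.002
finger_force: 0.0
```

```bash
python3 - <<'E'
from h import *
f=grab('wrist','w1.png'); o=manip.get_obs(); print(o['tool_pos'],o['ee_rot'])
for P in ((.601,.0098,.074),(.601,.0098,.046)): print(proj(f,P))
E
```

```text
[0.59951327 0.01333421 0.27147719] [ 3.14157446e+00 -1.95739917e-04 -4.68142659e-01]
[317.89732514 172.37997276]
[317.8244621  168.38776418]
```

View pics/w1.png

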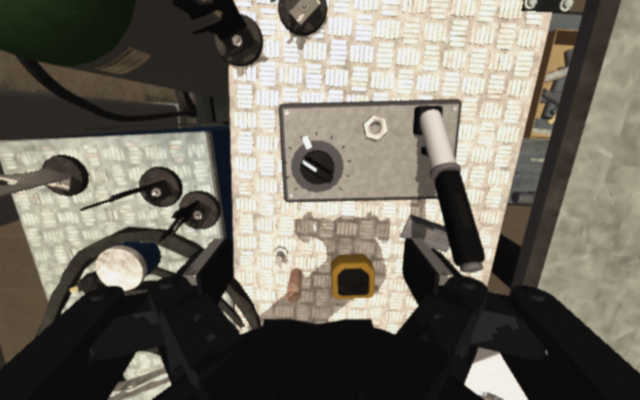

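The wrist view shows the station from above: the dial at (318,167), the tab at (306,142) and the pointer line near (311,167). The hex nut is at (375,127), and the iron runs from (428,118) to (470,268). I'll zoom in on the dial.

```bash
python3 - <<'E'
from h import *
im=cv2.imread('pics/w1.png'); c=im[125:205,275:365]
cv2.imwrite('pics/w1c.png',cv2.resize(c,None,fx=6,fy=6,interpolation=cv2.INTER_CUBIC))
g=c.min(2)
n,l,s,ce=cv2.connectedComponentsWithStats((g>170).astype(np.uint8))
for i in range(1,n):
    if s[i,4]>4: print(s[i],ce[i]+[275,125])
n,l,s,ce=cv2.connectedComponentsWithStats((c.max(2)<45).astype(np.uint8))
for i in range(1,n):
    if s[i,4]>20: print('dark',s[i],ce[i]+[275,125])
E
```

```text
[  0   0  90  80 716] [293.77094972 181.10195531]
[27 10 10 14 86] [306.46511628 141.75581395]
[28 36 13 10 46] [308.95652174 165.63043478]
[14 69  4  4 11] [290.81818182 195.18181818]
dark [ 26  26  33  33 749] [318.33377837 167.24299065]
```

View pics/w1c.png

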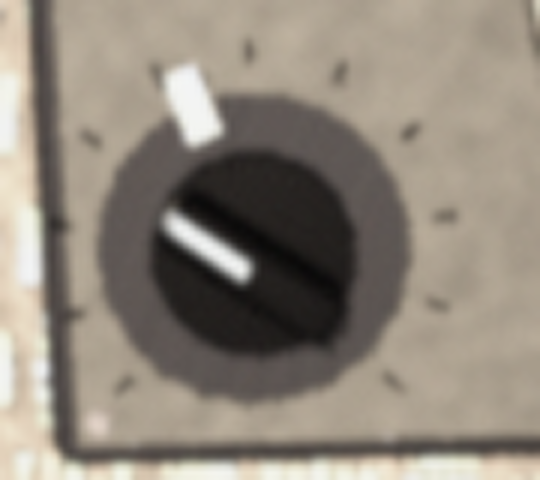

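In the crop, the tab runs from (183,68) to (207,140), radially, and the pointer line from (250,276) to (168,216), pointing left and up. The ring centre is about (255,247). So the turn clockwise is about 40°.

```bash
python3 - <<'E'
from h import *
f=grab('wrist')
k=lambda u,v:(275+u/6-.4,125+v/6-.4)
ang=lambda a,b:np.degrees(np.arctan2(b[1]-a[1],b[0]-a[0]))
ctr=plane(f,*k(255,247),.048); print('ctr',ctr)
t1,t2=plane(f,*k(207,140),.053),plane(f,*k(183,68),.053); tc=(t1+t2)/2; print('tab',tc,ang(t1,t2),ang(ctr,tc),np.linalg.norm(tc-ctr))
p1,p2=plane(f,*k(250,276),.0775),plane(f,*k(168,216),.0775); print('ptr',p1,p2,ang(p1,p2),ang(ctr,p2),np.linalg.norm((p2-ctr)[:2]))
P=[plane(f,u,v,.046) for u,v in [(286,199.5),(457.5,195),(460,100.5),(281.5,103)]]
c,y=fitrect(P);print(np.round(P,3)[:,:2].tolist(),c,y,T(c,y,(-.015,.068,.074)))
A=grab('scene');B=grab('side')
a=lambda u,v:(305+u/6.6-.4,145+v/6.6-.4); b=lambda u,v:(330+u/5.4-.4,205+v/5.4-.4)
print('cap',tri(B,b(108,78),f,(471,266)),tri(A,a(655,95),f,(471,266)))
print('collar',tri(B,b(323,235),f,(444,166)),tri(A,a(552,210),f,(444,166)))
E
```

```text
ctr [0.60514966 0.01006363 0.048     ]
tab [0.63829216 0.00731163 0.053     ] -8.60724233869455 -4.7466883995632525 0.033630327894044604
ptr [0.60467949 0.01139885 0.0775    ] [0.62269902 0.02044171 0.0775    ] 26.649182218590024 30.598596837137716 0.020388347846809332
[[0.583, 0.068], [0.485, -0.14], [0.598, -0.183], [0.694, 0.014]] [ 0.58993201 -0.06012958] -0.43823393492216534 [0.60520466 0.0078097  0.074     ]
cap (array([ 0.48115562, -0.08275425,  0.18303789]), np.float64(0.00034151071750834137)) (array([ 0.48274973, -0.0817649 ,  0.18480339]), np.float64(0.0008876158528472259))
collar (array([ 0.55225822, -0.11494964,  0.11210847]), np.float64(0.0021621923013130373)) (array([ 0.55389958, -0.11378215,  0.10759441]), np.float64(0.007513917332138341))
```

Call:
servo_tool([
  {"wx":0,"wy":0,"wz":-0.95,"tx":0.005,"ty":0.001,"tz":0.14,"grip":0.6},
  {"wx":0,"wy":0,"wz":-0.95,"tx":0.005,"ty":0.001,"tz":0.14,"grip":0.6},
  {"wx":0,"wy":0,"wz":-0.95,"tx":0.005,"ty":0.001,"tz":0.14,"grip":0.6},
  {"wx":0,"wy":0,"wz":-0.95,"tx":0.005,"ty":0.001,"tz":0.14,"grip":0.6},
  {"wx":0,"wy":0,"wz":-0.95,"tx":0.005,"ty":0.001,"tz":0.14,"grip":0.6},
  {"wx":0,"wy":0,"wz":-0.95,"tx":0.005,"ty":0.001,"tz":0.14,"grip":0.6},
  {"wx":0,"wy":0,"wz":-0.95,"tx":0.005,"ty":0.001,"tz":0.14,"grip":0.6},
  {"wx":0,"wy":0,"wz":-0.95,"tx":0.005,"ty":0.001,"tz":0.14,"grip":0.6},
  {"wx":0,"wy":0,"wz":-0.95,"tx":0.005,"ty":0.001,"tz":0.14,"grip":0.6},
])

```text
clock: 3.05
tool_pos: [0.6036, 0.0111, 0.1321]
ee_rot: [3.141, -0.001, 0.482]
force: [0.5, -0.3, -0.6]
finger_gap: 0.398
finger_force: 0.0
```

```bash
python3 - <<'E'
from h import *
f=grab('wrist','w2.png'); o=manip.get_obs(); print(o['tool_pos'],o['ee_rot'],o['qpos'].round(2),o['finger_gap'])
print(proj(f,(.604,.010,.0775)),proj(f,o['tool_pos']))
E
```

```text
[0.60355182 0.01092221 0.13193451] [ 3.14137734e+00 -1.06287052e-03  4.82305377e-01] [ 0.29  0.43 -0.18  0.   -0.95  1.77] 0.4003882269879208
[318.22379312 211.67182778] [316.65093442 243.33808667]
```

View pics/w2.png

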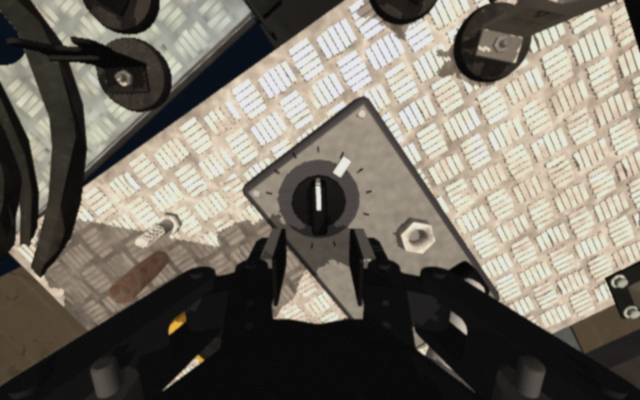

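The pointer line stands upright in this picture at (318,195), midway between the fingers at 278 and 358, and the tab is at (342,167). Next I'll measure the turn angle from this closer view.

```bash
python3 - <<'E'
from h import *
f=grab('wrist'); im=cv2.imread('pics/w2.png'); g=im[140:245,270:370].min(2)
n,l,s,ce=cv2.connectedComponentsWithStats((g>165).astype(np.uint8))
def line(i,z):
    p=np.argwhere(l==i)[:,::-1]+[270,140]; P=np.array([plane(f,u,v,z)[:2] for u,v in p]); m=P.mean(0); d=np.linalg.svd(P-m)[2][0]; return m,np.degrees(np.arctan2(d[1],d[0])),len(p)
for i in range(1,n):
    if 15<s[i,4]<400: print(ce[i]+[270,140],'as ptr',line(i,.0775),'as tab',line(i,.053))
# ring centre from dark-grey ring: top panel brighter
m=((g<75)).astype(np.uint8); m[85:]=0
n,l2,s,ce=cv2.connectedComponentsWithStats(m); i=1+s[1:,4].argmax(); print(s[i],ce[i]+[270,140])
hull=cv2.findContours((l2==i).astype(np.uint8),0,2)[0][0]; (u,v),r=cv2.minEnclosingCircle(hull); print(u+270,v+140,r,plane(f,u+270,v+140,.048))
E
```

```text
[280.63311688 146.56818182] as ptr (array([0.63355596, 0.05443094]), np.float64(138.01315932668064), 308) as tab (array([0.6300459 , 0.05612827]), np.float64(138.01315932668064), 308)
[341.81355932 166.28813559] as ptr (array([0.64108315, 0.01073594]), np.float64(174.18983430223335), 177) as tab (array([0.63851151, 0.00698578]), np.float64(174.18983430223335), 177)
[318.16326531 197.41836735] as ptr (array([0.61347089, 0.01485094]), np.float64(-149.1888662501587), 98) as tab (array([0.60745682, 0.01161381]), np.float64(-149.18886625015872), 98)
[   8   21   81   64 3932] [317.66098678 195.91531027]
318.1268997192383 199.88402938842773 40.171207427978516 [0.60437349 0.01001498 0.048     ]
```

Call:
servo_tool([
  {"wx":0,"wy":0,"wz":0,"tx":0,"ty":0,"tz":0.04,"grip":0.6},
  {"wx":0,"wy":0,"wz":0,"tx":0,"ty":0,"tz":0.071,"grip":0.6},
  {"wx":0,"wy":0,"wz":0,"tx":0,"ty":0,"tz":0.071,"grip":0.6},
  {"wx":0,"wy":0,"wz":0,"tx":0,"ty":0,"tz":0.071,"grip":0.6},
], force=30)

```text
clock: 3.55
tool_pos: [0.6039, 0.0102, 0.0607]
ee_rot: [3.141, 0.0, 0.483]
force: [1.1, -0.0, 0.9]
finger_gap: 0.395
finger_force: 0.0
```

Call:
servo_tool([
  {"wx":0,"wy":0,"wz":0,"tx":0,"ty":0,"tz":0,"grip":1},
  {"wx":0,"wy":0,"wz":0,"tx":0,"ty":0,"tz":0,"grip":1},
  {"wx":0,"wy":0,"wz":0,"tx":0,"ty":0,"tz":0,"grip":1},
  {"wx":0,"wy":0,"wz":0,"tx":0,"ty":0,"tz":0,"grip":1},
], force=30)

```text
clock: 3.95
tool_pos: [0.6049, 0.0106, 0.0625]
ee_rot: [3.14, -0.004, 0.483]
force: [-1.3, 1.5, 6.4]
finger_gap: 0.129
finger_force: 33.0
```

Gripped: the opening of about 11 mm matches the 12 mm bar. Now the turn.

Call:
servo_tool([
  {"wx":0,"wy":0,"wz":0.1,"tx":0,"ty":0,"tz":0,"grip":1},
  {"wx":0,"wy":0,"wz":0.2,"tx":0,"ty":0,"tz":0,"grip":1},
  {"wx":0,"wy":0,"wz":0.3,"tx":0,"ty":0,"tz":0,"grip":1},
  {"wx":0,"wy":0,"wz":0.4,"tx":0,"ty":0,"tz":0,"grip":1},
  {"wx":0,"wy":0,"wz":0.5,"tx":0,"ty":0,"tz":0,"grip":1},
  {"wx":0,"wy":0,"wz":0.575,"tx":0,"ty":0,"tz":0,"grip":1},
  {"wx":0,"wy":0,"wz":0.575,"tx":0,"ty":0,"tz":0,"grip":1},
  {"wx":0,"wy":0,"wz":0.575,"tx":0,"ty":0,"tz":0,"grip":1},
])

```text
clock: 4.75
tool_pos: [0.605, 0.0103, 0.0625]
ee_rot: [-3.141, -0.004, -0.092]
force: [-0.1, 0.8, 5.9]
finger_gap: 0.132
finger_force: 33.0
```

Call:
servo_tool([
  {"wx":0,"wy":0,"wz":0,"tx":0,"ty":0,"tz":0,"grip":0.6},
  {"wx":0,"wy":0,"wz":0,"tx":0,"ty":0,"tz":0,"grip":0.6},
  {"wx":0,"wy":0,"wz":0,"tx":0,"ty":0,"tz":0,"grip":0.6},
  {"wx":0,"wy":0,"wz":0,"tx":0,"ty":0,"tz":-0.05,"grip":0.6},
  {"wx":0,"wy":0,"wz":0,"tx":0,"ty":0,"tz":-0.1,"grip":0.6},
  {"wx":0,"wy":0,"wz":0,"tx":0,"ty":0,"tz":-0.15,"grip":0.6},
  {"wx":0,"wy":0,"wz":0,"tx":0,"ty":0,"tz":-0.15,"grip":0.6},
])

```text
clock: 5.45
tool_pos: [0.6077, 0.0105, 0.219]
ee_rot: [-3.138, -0.016, -0.092]
force: [0.7, -0.5, 1.4]
finger_gap: 0.4
finger_force: 0.0
```

```bash
python3 - <<'E'
from h import *
f=grab('wrist','w3.png'); B=grab('side','s3.png'); o=manip.get_obs(); print(o['tool_pos'],o['ee_rot'],o['qpos'].round(2))
cx,cy=proj(f,(.6044,.0103,.06)).astype(int); print(cx,cy)
im=cv2.imread('pics/w3.png'); x0,y0=cx-50,max(cy-55,0); g=im[y0:cy+50,x0:cx+50].min(2)
n,l,s,ce=cv2.connectedComponentsWithStats((g>165).astype(np.uint8))
for i in range(1,n):
    if 15<s[i,4]<400:
        for z in(.0775,.053):
            p=np.argwhere(l==i)[:,::-1]+[x0,y0]; P=np.array([plane(f,u,v,z)[:2] for u,v in p]); m=P.mean(0); d=np.linalg.svd(P-m)[2][0]
            e=m-[.6044,.0101]; print(ce[i]+[x0,y0],z,m,np.degrees(np.arctan2(d[1],d[0])),'radial',np.degrees(np.arctan2(e[1],e[0])),np.linalg.norm(e),len(p))
E
```

```text
[0.60370378 0.01040725 0.21163198] [-3.14002740e+00 -2.61638878e-03 -9.30341275e-02] [ 0.28  0.36 -0.08 -0.   -1.13  1.19]
317 186
[317.78899083 153.8440367 ] 0.0775 [0.64123483 0.00676768] 175.42813345073986 radial -5.169286773508051 0.03698525290427916 109
[317.78899083 153.8440367 ] 0.053 [0.63867825 0.00703972] 175.4281334507399 radial -5.101704679140289 0.034414589342698934 109
[318.01754386 179.33333333] 0.0775 [0.61547478 0.00887661] 174.50726029032347 radial -6.303710092273655 0.011142147829633069 57
[318.01754386 179.33333333] 0.053 [0.61069974 0.00933027] 174.50726029032347 radial -6.966098086850795 0.0063465920824738765 57
[277.75   203.5625] 0.0775 [0.59372848 0.05294492] 118.212118967188 radial 103.9862491300807 0.044153915981997985 16
[277.75   203.5625] 0.053 [0.58708065 0.05719376] 118.21211896718597 radial 110.19166617654986 0.05017750878599348 16
[310.78 225.9 ] 0.0775 [0.56608311 0.02107424] 70.86609966924962 radial 164.01790133931706 0.0398574650467831 50
[310.78 225.9 ] 0.053 [0.55705445 0.02257836] 70.86609966924979 radial 165.2349251221453 0.048962339912390344 50
```

View pics/w3.png

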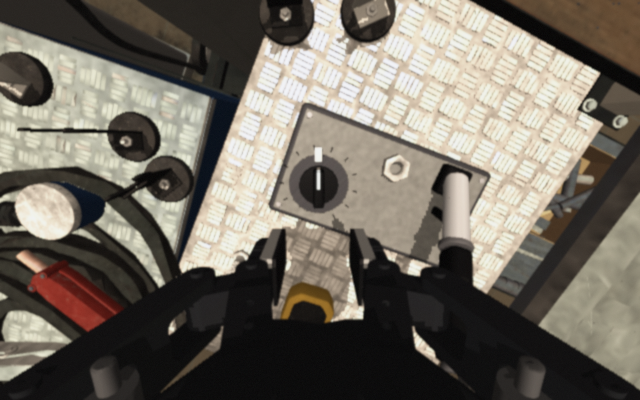

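The dial pointer is now at the tab: the line at (318,179) and the tab at (318,154) are within about 1.5°. The next step is to work out a pre-grasp over the iron, with the tool x along the station's x and tilted 20° towards the iron's normal.

```bash
cat >> h.py <<'E'
def rel(p,R):
    o=manip.get_obs(); R0=Ro.from_euler('xyz',o['ee_rot'])
    return 't',(R0.inv().apply(np.array(p)-o['tool_pos'])).round(4),'w',(R0.inv()*R).as_rotvec().round(3)
cap=np.array([.482,-.0825,.184]); col=np.array([.5528,-.1146,.110])
U=(cap-col)/np.linalg.norm(cap-col); az=np.arctan2(-U[1],-U[0])
O=((cap-.056*U)+(col+.048*U))/2
def tool(tilt): return Ro.from_euler('z',az)*Ro.from_euler('x',np.pi)*Ro.from_euler('y',tilt)
E
python3 - <<'E'
from h import *
print(U,az,O); G=O-.010*U; R=tool(-.35); z=R.as_matrix()[:,2]; print(z)
print(rel(G-.101*z,R), rel(G+.019*z,R))
E
```

```text
[-0.65966725  0.29908642  0.68948272] -0.4256693330879334 [ 0.52003867 -0.09974635  0.14424207]
[-0.31229848  0.14159296 -0.93937271]
('t', array([-0.0334,  0.1311, -0.0209]), 'w', array([ 0.056, -0.349,  0.33 ])) ('t', array([-0.0726,  0.1178,  0.0918]), 'w', array([ 0.056, -0.349,  0.33 ]))
```

Call:
servo_tool([
  {"wx":0,"wy":0,"wz":0,"tx":0,"ty":0,"tz":-0.05,"grip":0},
  {"wx":0.055,"wy":-0.35,"wz":0.33,"tx":-0.033,"ty":0.131,"tz":-0.06,"grip":0},
  {"wx":0.055,"wy":-0.35,"wz":0.33,"tx":-0.033,"ty":0.131,"tz":-0.06,"grip":0},
  {"wx":0.055,"wy":-0.35,"wz":0.33,"tx":-0.033,"ty":0.131,"tz":-0.06,"grip":0},
  {"wx":0.055,"wy":-0.35,"wz":0.33,"tx":-0.033,"ty":0.131,"tz":-0.06,"grip":0},
  {"wx":0.055,"wy":-0.35,"wz":0.33,"tx":-0.033,"ty":0.131,"tz":-0.021,"grip":0},
  {"wx":0.055,"wy":-0.35,"wz":0.33,"tx":-0.033,"ty":0.131,"tz":-0.021,"grip":0},
  {"wx":0.055,"wy":-0.35,"wz":0.33,"tx":-0.033,"ty":0.131,"tz":-0.021,"grip":0},
  {"wx":0.055,"wy":-0.35,"wz":0.33,"tx":-0.033,"ty":0.131,"tz":-0.021,"grip":0},
  {"wx":0.055,"wy":-0.35,"wz":0.33,"tx":-0.033,"ty":0.131,"tz":-0.021,"grip":0},
])

```text
clock: 6.55
tool_pos: [0.5591, -0.1167, 0.2329]
ee_rot: [3.138, 0.35, -0.425]
force: [-0.3, -0.5, 0.3]
finger_gap: 1.0
finger_force: 0.0
```

```bash
python3 - <<'E'
from h import *
f=grab('wrist','w4.png'); o=manip.get_obs(); print(o['tool_pos'],o['ee_rot'],o['qpos'].round(2))
for s in(.056,.03,0,-.045,-.09): print(s,proj(f,O+s*U).round(1))
R=tool(-.35); z=R.as_matrix()[:,2]; print(rel(O-.010*U+.019*z,R))
E
```

```text
[ 0.55902901 -0.11673236  0.23277012] [ 3.13853511  0.34995888 -0.42558956] [ 0.    0.47  0.16 -0.14 -1.58  1.17]
0.056 [317.  272.1]
0.03 [317.  241.3]
0 [316.9 206.9]
-0.045 [316.9 157.6]
-0.09 [316.9 110.7]
('t', array([-0.0004,  0.0003,  0.1207]), 'w', array([ 0.003, -0.   ,  0.   ]))
```

View pics/w4.png

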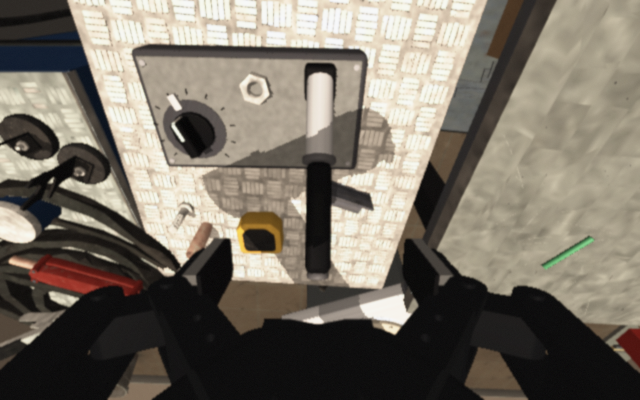

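The iron stands upright in the picture at column 318, with its collar at row 160 and its cap at row 272. That is centred between the fingers and matches the prediction, so I'll go in.

Call:
servo_tool([
  {"wx":0,"wy":0,"wz":0,"tx":0,"ty":0,"tz":0.04,"grip":0},
  {"wx":0,"wy":0,"wz":0,"tx":0,"ty":0,"tz":0.08,"grip":0},
  {"wx":0,"wy":0,"wz":0,"tx":0,"ty":0,"tz":0.12,"grip":0},
  {"wx":0,"wy":0,"wz":0,"tx":0,"ty":0,"tz":0.12,"grip":0},
  {"wx":0,"wy":0,"wz":0,"tx":0,"ty":0,"tz":0.12,"grip":0.5},
  {"wx":0,"wy":0,"wz":0,"tx":0,"ty":0,"tz":0.12,"grip":1},
  {"wx":0,"wy":0,"wz":0,"tx":0,"ty":0,"tz":0.12,"grip":1},
  {"wx":0,"wy":0,"wz":0,"tx":0,"ty":0,"tz":0.12,"grip":1},
  {"wx":0,"wy":0,"wz":0,"tx":0,"ty":0,"tz":0.12,"grip":1},
  {"wx":0,"wy":0,"wz":0,"tx":0,"ty":0,"tz":0.12,"grip":1},
], force=70)

```text
clock: 7.6
tool_pos: [0.5214, -0.1009, 0.1199]
ee_rot: [3.138, 0.35, -0.427]
force: [-0.6, -1.6, 5.3]
finger_gap: 0.247
finger_force: 68.7
```

```bash
python3 - <<'E'
from h import *
o=manip.get_obs(); print(o['tool_pos'],o['ee_rot'],o['finger_force'],o['finger_gap'],o['force'])
R0=Ro.from_euler('xyz',o['ee_rot']); print('pull dir in tool',R0.inv().apply(U), 'up',R0.inv().apply([0,0,1]))
E
```

```text
[ 0.52138507 -0.10090073  0.11990836] [ 3.13778481  0.35032077 -0.42663108] 68.72776865959167 0.2467700355706618 [-0.56750969 -1.62183534  5.33411152]
pull dir in tool [-0.9169395   0.00221601 -0.3990201 ] up [-0.34319912  0.00357655 -0.93925586]
```

Gripped on the 22 mm flats. Now I'll pull 120 mm along its axis.

Call:
servo_tool([
  {"wx":0,"wy":0,"wz":0,"tx":-0.011,"ty":0,"tz":-0.0048,"grip":1},
  {"wx":0,"wy":0,"wz":0,"tx":-0.022,"ty":0,"tz":-0.0096,"grip":1},
  {"wx":0,"wy":0,"wz":0,"tx":-0.037,"ty":0,"tz":-0.016,"grip":1},
  {"wx":0,"wy":0,"wz":0,"tx":-0.055,"ty":0,"tz":-0.024,"grip":1},
  {"wx":0,"wy":0,"wz":0,"tx":-0.073,"ty":0,"tz":-0.032,"grip":1},
  {"wx":0,"wy":0,"wz":0,"tx":-0.092,"ty":0,"tz":-0.04,"grip":1},
  {"wx":0,"wy":0,"wz":0,"tx":-0.11,"ty":0,"tz":-0.048,"grip":1},
  {"wx":0,"wy":0,"wz":0,"tx":-0.11,"ty":0,"tz":-0.048,"grip":1},
  {"wx":0,"wy":0,"wz":0,"tx":-0.11,"ty":0,"tz":-0.048,"grip":1},
])

```text
clock: 8.5
tool_pos: [0.4408, -0.0639, 0.2018]
ee_rot: [3.138, 0.354, -0.427]
force: [1.0, -0.1, -2.6]
finger_gap: 0.246
finger_force: 68.2
```

```bash
python3 - <<'E'
from h import *
B=grab('side','s5.png'); f=grab('wrist','w5.png'); o=manip.get_obs(); print(o['tool_pos'],o['ee_rot'],o['finger_force'],o['finger_gap'],o['force'])
a=cv2.imread('pics/s5.png')[120:320,240:460]; b=cv2.imread('pics/w5.png')
cv2.imwrite('pics/c5.png',np.hstack([cv2.resize(a,(396,360)),cv2.resize(b[40:400,100:500],(400,360))]))
E
```

```text
[ 0.44122029 -0.06424895  0.20101756] [ 3.13711098  0.35459727 -0.42728117] 68.23428153991699 0.24614158924939944 [ 0.29318967 -0.05214213 -1.49848863]
```

View pics/c5.png

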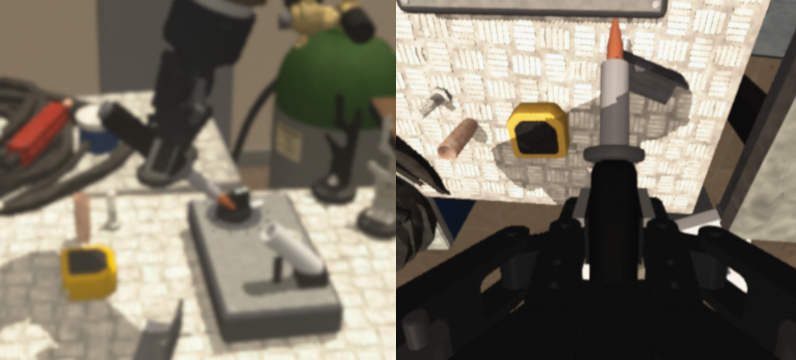

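The side view (left) shows the iron fully out, with its tip in free air above the empty sleeve; the wrist view (right) shows it upright and firm between the pads. Next: lift 10 cm and level it.

Call:
servo_tool([
  {"wx":0,"wy":0,"wz":0,"tx":-0.005,"ty":0,"tz":-0.03,"grip":1},
  {"wx":0,"wy":0,"wz":0,"tx":-0.01,"ty":0,"tz":-0.06,"grip":1},
  {"wx":0,"wy":0.08,"wz":0,"tx":0,"ty":0,"tz":-0.09,"grip":1},
  {"wx":0,"wy":0.18,"wz":0,"tx":0.013,"ty":0,"tz":-0.11,"grip":1},
  {"wx":0,"wy":0.28,"wz":0,"tx":0.013,"ty":0,"tz":-0.11,"grip":1},
  {"wx":0,"wy":0.38,"wz":0,"tx":0.013,"ty":0,"tz":-0.11,"grip":1},
  {"wx":0,"wy":0.48,"wz":0,"tx":0.013,"ty":0,"tz":-0.11,"grip":1},
  {"wx":0,"wy":0.58,"wz":0,"tx":0.013,"ty":0,"tz":-0.11,"grip":1},
  {"wx":0,"wy":0.68,"wz":0,"tx":0.013,"ty":0,"tz":-0.11,"grip":1},
  {"wx":0,"wy":0.757,"wz":0,"tx":0.013,"ty":0,"tz":-0.11,"grip":1},
  {"wx":0,"wy":0.757,"wz":0,"tx":0.013,"ty":0,"tz":-0.11,"grip":1},
  {"wx":0,"wy":0.757,"wz":0,"tx":0.013,"ty":0,"tz":-0.11,"grip":1},
])

```text
clock: 9.8
tool_pos: [0.4875, -0.0848, 0.3]
ee_rot: [3.136, -0.402, -0.424]
force: [0.0, 0.1, -0.5]
finger_gap: 0.247
finger_force: 68.5
```

```bash
python3 - <<'E'
from h import *
B=grab('side','s6.png'); f=grab('wrist','w6.png'); o=manip.get_obs(); print(o['tool_pos'],o['ee_rot'],o['finger_force'],o['finger_gap'],o['force'],abs(o['dq']).max())
for im,n in((B,'s'),(f,'w')):
    p=np.asarray(im['pixels']).astype(int); m=((p[...,0]-p[...,2]>60)&(p[...,0]-p[...,1]>40)).astype(np.uint8)
    N,l,s,ce=cv2.connectedComponentsWithStats(m); print(n,[(s[i].tolist(),ce[i].round(1)) for i in range(1,N) if s[i,4]>8])
R0=Ro.from_euler('xyz',o['ee_rot']); g=o['tool_pos']-.019*R0.as_matrix()[:,2]
u=Ro.from_euler('xyz',[3.138,.3525,-.427]).inv().apply(U); u=R0.apply(u); print('grasp',g,'u',u); t=g-.111*u
print('pred tip',t,proj(B,t),proj(f,t),'cap',proj(B,g+.066*u))
a=cv2.imread('pics/s6.png')[60:280,220:460]; cv2.imwrite('pics/c6.png',cv2.resize(a,None,fx=2.5,fy=2.5))
E
```

```text
[ 0.4888022  -0.08466557  0.30092732] [ 3.13805794 -0.4039088  -0.42490544] 68.52840185165405 0.24211751771724865 [-0.00297611 -0.32064778 -0.48774039] 0.007419247549326241
s [([576, 136, 28, 15, 151], array([589.2, 142.8])), ([398, 143, 14, 6, 59], array([404. , 145.4])), ([245, 175, 34, 36, 551], array([261.7, 191.8])), ([525, 195, 14, 16, 38], array([531.9, 202.5])), ([520, 196, 5, 5, 17], array([522.2, 198.1])), ([513, 203, 18, 21, 252], array([522. , 213.1])), ([45, 216, 10, 8, 25], array([ 49.6, 219.5])), ([282, 228, 4, 4, 13], array([283.5, 229.2])), ([274, 257, 30, 21, 215], array([286.4, 269.4]))]
w [([311, 58, 16, 41, 495], array([318.7,  81.8])), ([0, 331, 56, 43, 1332], array([ 21.7, 352.3]))]
grasp [ 0.48202664 -0.08152613  0.31839832] u [-0.91147539  0.41133144  0.00436621]
pred tip [ 0.58320041 -0.12718392  0.31791367] [416.37321701 143.71715451] [315.45543757  47.22126345] cap [310.98886828 150.16806831]
```

View pics/c6.png

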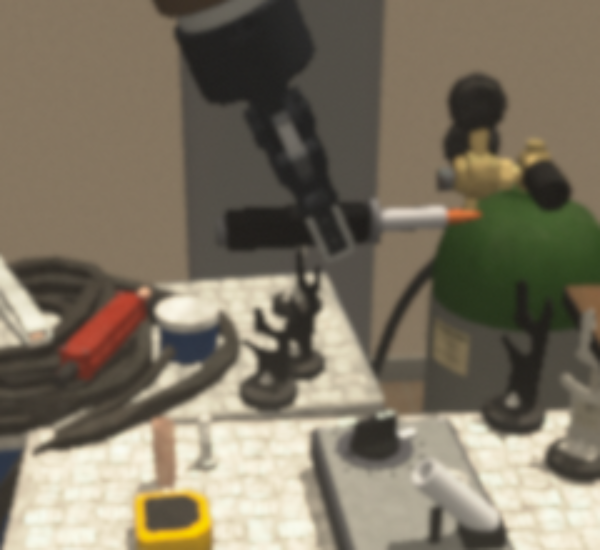

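The iron looks level: cap at (309,155) and tip at (412,145) in the full side picture. I'll check by triangulating the tip and the dial once more.

```bash
python3 - <<'E'
from h import *
B=grab('side');f=grab('wrist');o=manip.get_obs()
p=np.asarray(B['pixels']).astype(int); m=(p[...,0]-p[...,2]>60)&(p[...,0]-p[...,1]>40); ys,xs=np.nonzero(m[140:152,395:415]); k=xs>=xs.max()-1
tb=(xs.max()+395.5,ys[k].mean()+140); t,r=tri(B,tb,f,(318,58)); print('tip',tb,t,r)
R0=Ro.from_euler('xyz',o['ee_rot']); g=o['tool_pos']-.019*R0.as_matrix()[:,2]
h=np.array([-.911,.411])
# cap: side ray met with the iron's vertical plane through grasp
c,d=ray(B,308.8,155.2); n=np.array([h[1],-h[0],0]); cap=c+d*(n@(g-c))/(n@d); print('cap',cap,'g',g)
v=cap-t; print('len',np.linalg.norm(v),'elev deg',np.degrees(np.arcsin(v[2]/np.linalg.norm(v))))
v=g-t; print('g-tip',np.linalg.norm(v),'elev deg',np.degrees(np.arcsin(v[2]/np.linalg.norm(v))))
print(o['clock'],o['finger_force'],abs(o['dq']).max())
E
```

```text
tip (np.float64(411.5), np.float64(144.5)) [ 0.57587582 -0.12511584  0.31831733] 0.002841171237424436
cap [ 0.41838703 -0.05290183  0.31014377] g [ 0.48200071 -0.0816013   0.31833314]
len 0.1734485183671304 elev deg -2.7009977764097304
g-tip 0.10347005565392743 elev deg 0.008751665948828423
10.0 68.52810502052307 0.010495247827330434
```

```bash
python3 -c "
from plant import manip
print(manip.job_done())"
```

```text
the job is handed in; nothing more can be done
None
```

I handed the job in with the dial set to within about 1.5° of the preset tab and the iron fully out of its sleeve, held at rest about 32 cm above the table and within about 3° of level; I never saw the arm touch a bystander, and no verdict came back.

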